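Turn the sweet mould groove-side up at the sloping fence

ROBOT

A 7-joint arm with a two-finger parallel gripper is mounted at the origin on the work surface. World frame = base frame: x ahead of the robot, y to its left, z up, the work surface at z = 0. Lengths are in m, angles in degrees, forces in N, time in s.
With the tool pointing down it reaches from about 0.425 to 0.875 m from the base axis. Payload 4.7 kg.
Tool frame: the origin (TCP) lies midway between the tips of the shut fingers; the grasp point (between the pads) lies 19 mm behind it (bot.grasp_offset is the distance from the TCP to the grasp point, in m); z points along the fingers, y is the line along which they close (so a half turn about z gives the same grasp; the last joint's range is limited). The gripper opens to 87 mm and grips with 3 to 60 N. Pads are 19 mm wide; open, the fingers measure 117 mm over their backs; the gripper's body (75 mm by 190 mm) begins 51 mm behind the grasp point.
Start: joints at [-65.483, 18.392, -4.016, 83.108, 1.295, 78.541, -3.26], TCP at [0.261, 0.595, 0.223] pointing down, gripper open.
Joint ranges: [-163.93, 163.93], [-17.29, 119.83], [-79.2, 71.16], [3.27, 140.29], [-89.18, 269.18], [5.43, 117.66], [-154.24, 154.24]. Speed limits (degrees/s): [147.25, 147.25, 180, 180, 180, 180, 180].

INTERFACE

Orientations are given as [roll, pitch, yaw] about the fixed x, y, z axes, in that order (R = Rz(yaw) Ry(pitch) Rx(roll)).
In Python, from cell import bot gives the robot as it stands.
- The arm moves only by the shell command python3 -m pendant 'ROWS' [OPENING]. ROWS is JSON, a list of rows, each a list of 6 numbers: the shift along the tool's x, y, z in m, then the turn, a rotation vector about the tool's x, y, z in degrees. In form: [[tx, ty, tz, ax, ay, az], ...]. A call has 1 to 10 rows; each row shifts and turns the commanded pose from where the row before left it, along the tool's axes as they then stand; what a row does not reach is not made up. A row lasts 1/10 s, in which the tool goes at most 50 mm and 8.59 degrees, less where a joint would pass 70% of its speed; a pose out of reach is approached as far as the arm can. A call with a gripper value outside its range is refused whole. OPENING is the opening, from 0 (shut) to 1 (fully open), set as the call begins (- or left out, the last holds). The fingers move at their own pace and stop on an object; the grip force is fixed at half the most. Time passes only in rows, so rows that do not move let the fingers close. It gives the time, the measured TCP pose, the force, the opening and the grip force at its end, in the units of the state.
- bot.read_state(): the state, without advancing time (a new reading comes with each control period).
- bot.capture(name): name is "scene" or "top" or "wrist"; returns a dict with "frame" (480x640x3 uint8, red, green, blue), "range_z" (480x640 float32, m along the optical axis (not along the pixel's ray), 0 where there is no reading), "fx", "fy", "cx", "cy" (pixels), "world_from_camera" (4x4, takes a point from camera to world coordinates); the wrist camera has in their place "mount" (4x4, takes a point from camera to tool coordinates, whose origin is the TCP and whose axes are the flange's). Camera axes: x right, y down, z forward; pixel columns grow to the right and rows downward; lengths in m; the calibration is good to about 2 mm. A picture is of the moment at which its call begins: read the wrist's pose just before it.
- bot.close_job(): hands the job in; it is judged then, once.
The state is a dict: "time": time; "q": joint angles; "joint_vel": joint speeds; "effort": joint torques, N m; "eef_pos": TCP position; "eef_rot": TCP orientation; "force": force on the tool from outside, world axes, zero at the start; "wrist_torque": the same for the moment, N m; "finger_gap": finger opening in m; "gripper_force": force on a finger pad.
Only numpy, scipy, OpenCV 4.12 (cv2) and the standard library are available. Lean on these libraries where they do the work, as an engineer would, in place of code of your own. Each camera call takes 0.05 s, during which the arm holds its last target. There are 200 camera calls.

TASK

The wooden sweet mould lies face down on the grey mat and is too wide to pick up flat: push it up the sloping steel fence until it leans there by itself, then tip it right over and lay it down gently, without letting it slap down. Leave it with its grooves up, flat on the mat, square in front of the fence, not sticking out past the fence's ends, with its edge within about 5 cm of the fence's foot, let go and at rest. Do not disturb the tools lying about.

Things in the scene. Friction and masses are not known exactly. Their poses are not given: they have to be found in the camera images.
- jig: Fixed unit: grippy grey silicone mat (x from -160 to 160 mm, y from -260 to 100 mm, top 3 mm above the table) carrying a smooth bent steel fence. Origin: middle of the fence's foot line, at table height. z up, x along the fence, y points from the open mat towards and under the fence. The open mat is the -y side.
- fence_top (a point): Middle of the fence's top edge (jig y = 55, z = 68 mm), axes as the jig's. The fence face rises straight from the foot line (jig y = 0, z = 3 mm) to here at 50 deg from the table, leaning to +y: 85 mm up the slope, 250 mm long along x, 4 mm thick. Behind it is free space but for three thin struts up to 53 mm high and a low flange.
- mould_c (a point): Centre of the loose dark wood mould: 95 mm along its x, 130 mm along its y, 14 mm thick along its z, 0.1 to 0.2 kg. Its -z face has lengthwise grooves, its +z face is plain. Starts flat on the open mat, +z up (grooves hidden), its y within 15 deg of the jig's y, its far edge 10 to 85 mm short of the fence's foot. Friction on the steel 0.3 to 0.42, on the mat 0.75 to 1.1.
- mould_far (a point): Middle of the mould's +y end face, 65 mm from its centre along its y; axes as the mould's. Pushed by its -y end with a few N, this end climbs the fence until the mould lies on the slope at 50 deg, its -y end at the fence's foot and this end standing 45 mm proud of the fence's top edge; it stays there when let go.
- tamper: Turned wooden tamper, 42 mm wide, 66 mm high, standing on the far side of the mat; leave alone. Origin at its underside.
- cutter: Steel ring cutter, 56 mm wide, 30 mm high, on the mat near the far end of the fence; leave alone. Origin at its underside.
- offcut: Dark wooden offcut 45 x 150 x 14 mm beside the mat; leave alone. Origin at its underside.
- scraper: Small spatula, 200 mm long, lying beside the mat; leave alone.
- pin: Small rolling pin, 300 mm long, 36 mm thick, behind the fence; leave alone. Origin under its middle.
There are look-alikes about, which are no part of the job. What is shaped like the part that bears mould_c but blue or red is not meant.

How it is judged:
By the outcome, as a careful person would: the job done as asked, in the order asked, and still so for the second after the job is handed in, with the robot touching nothing.
It also fails if it takes over 53 s, if anything falls off the work surface, if the arm or the gripper's body presses on something with over 40 N, if the wrist force passes 120 N, or if a joint passes its speed limit or range.

## Working session

There is one attempt and no reset: what is moved stays moved. The work goes in short steps, Python scripts to look and compute and a shell command to move; the robot and the scene stay as the last step left them, time stands still between calls to the robot, and variables do not carry over. Pictures are saved under pics/ and viewed, at most 10 in all, crops included, and the job is handed in when it is done.

```bash
ls; mkdir -p pics
python3 - <<'E'
from cell import bot
import cv2,numpy as np
s=bot.read_state();print(s)
for n in("scene","top"):
    c=bot.capture(n);cv2.imwrite(f"pics/{n}0.png",c["frame"][:,:,::-1]);np.savez(f"{n}0.npz",**c)
    print(n,c["fx"],c["fy"],c["cx"],c["cy"],c["world_from_camera"])
E
```

```text
pics
{'time': 0.0, 'q': array([-65.48278086,  18.43861491,  -4.0166335 ,  83.17449876,
         1.29545055,  78.53925894,  -3.25949519]), 'joint_vel': array([-0.08281091, -0.00487148, -0.01529753,  0.07594728, -0.09358858,
        0.18868049, -0.01348812]), 'effort': array([ 1.72195028e-04, -4.91299224e+01, -4.04132176e-01, -3.12523448e+01,
       -6.39791088e-02,  4.38865414e-02,  1.67108765e-04]), 'eef_pos': array([0.26118331, 0.59462576, 0.22147022]), 'eef_rot': array([-1.79892898e+02,  5.75278777e-03,  1.56294167e+02]), 'force': array([ 0.53371623,  0.12901975, -0.00252829]), 'wrist_torque': array([-0.00716053, -0.00092984, -0.01381404]), 'gripper_force': 0.0, 'finger_gap': 0.08693287370911203}
scene 532.21490788511 532.21490788511 328.4369326837016 247.79787443726516 [[ 0.76844154  0.37843879 -0.51602489  1.20042749]
 [ 0.63963287 -0.43008692  0.63709892 -0.78666857]
 [ 0.01916739 -0.81963976 -0.57255854  0.81295073]
 [ 0.          0.          0.          1.        ]]
top 583.5140211457748 583.5140211457748 310.93915286374227 238.4205916179682 [[ 0.00883431 -0.9988147   0.04786591  0.46608011]
 [-0.99992191 -0.00840071  0.0092522   0.00218751]
 [-0.00883912 -0.04794391 -0.99881092  1.61845941]
 [ 0.          0.          0.          1.        ]]
```

View pics/scene0.png

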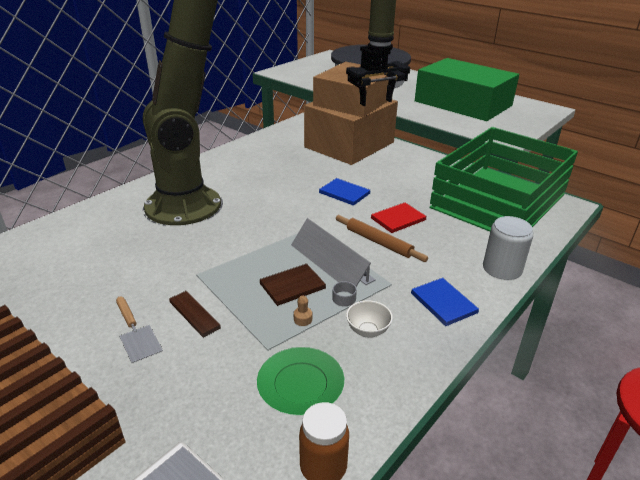

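View pics/top0.png

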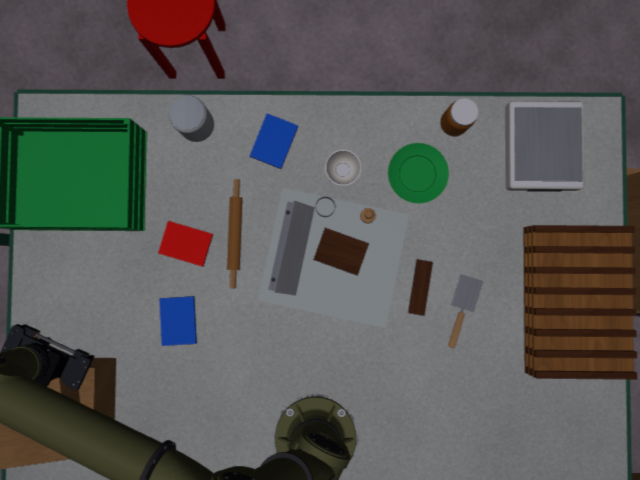

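Top view: the mould is the dark brown rectangle at about (341,251), on the grey mat. The other candidates are the offcut (420,287), which is narrow and off the mat, and the blue (274,140), (178,320) and red (186,243) slabs, which are the wrong colour. The fence foot runs near (305,245), with the cutter at (325,206) and the tamper at (368,215).

```bash
cat > h.py <<'E'
import numpy as np,cv2
def ray(c,uv,z):
    uv=np.atleast_2d(uv).astype(float);W=c["world_from_camera"]
    d=np.c_[(uv[:,0]-c["cx"])/c["fx"],(uv[:,1]-c["cy"])/c["fy"],np.ones(len(uv))]@W[:3,:3].T
    return W[:3,3]+d*((z-W[2,3])/d[:,2])[:,None]
def rect(mask,c,z):
    n=max(cv2.findContours(mask.astype(np.uint8),0,1)[0],key=cv2.contourArea)
    P=ray(c,n[:,0,:],z)[:,:2]
    return cv2.minAreaRect((P*1000).astype(np.float32)),n
E
python3 - <<'E'
import numpy as np,cv2
from h import *
c=dict(np.load("top0.npz"));f=c["frame"].astype(int)
r,g,b=f[...,0],f[...,1],f[...,2]
roi=np.zeros((480,640),bool);roi[180:340,250:408]=1
dark=(r<100)&(r>b+12)&roi; dark[:, :300]=0
R,n=rect(dark,c,.017);print("mould",R,cv2.boxPoints(R))
# mat: bluish grey vs table
print("px mat",f[290,350],"table",f[340,300],f[200,260],"fence",f[250,292],f[230,302])
im=c["frame"][170:340,240:440][:,:,::-1]
cv2.imwrite("pics/crop0.png",cv2.resize(im,None,fx=3.5,fy=3.5,interpolation=cv2.INTER_CUBIC))
Z=c["range_z"]
W=c["world_from_camera"]
for u,v in[(350,295),(341,251),(292,250),(300,250),(285,250),(280,250),(305,250),(420,287)]:
    z=Z[v,u];p=W@[ (u-c["cx"])/c["fx"]*z,(v-c["cy"])/c["fy"]*z,z,1];print(u,v,p[:3].round(4))
E
```

```text
mould ((508.93316650390625, -65.3918228149414), (127.13113403320312, 92.78816986083984), 70.71041870117188) [[ 444.1452   -110.06293 ]
 [ 531.7243   -140.71483 ]
 [ 573.7211    -20.720718]
 [ 486.14203     9.931183]]
px mat [123 128 131] table [115 115 117] [117 118 119] fence [69 69 74] [71 71 76]
350 295 [ 3.881e-01 -9.210e-02 -1.000e-04]
341 251 [ 0.5089 -0.0657  0.0187]
292 250 [0.5099 0.0677 0.0421]
300 250 [0.5108 0.0469 0.0137]
285 250 [0.5091 0.0854 0.0642]
280 250 [0.5105 0.1022 0.0089]
305 250 [0.5112 0.0333 0.006 ]
420 287 [ 0.4125 -0.2819  0.0185]
```

View pics/crop0.png

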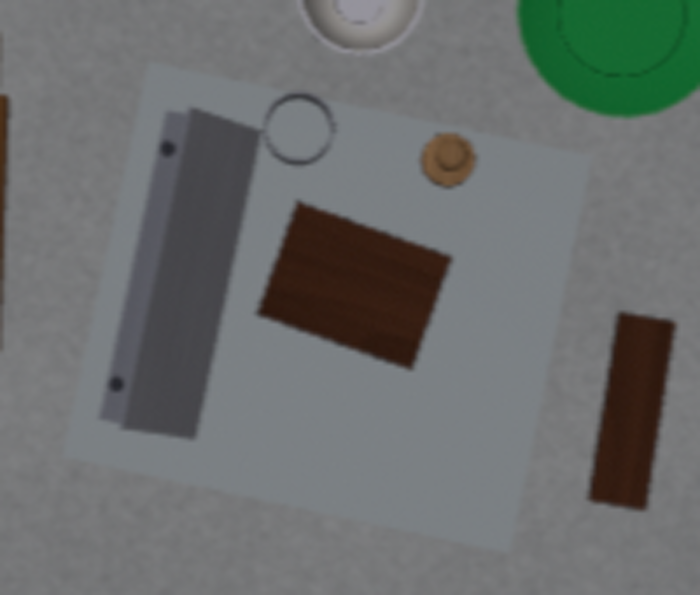

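The crop confirms it: the plain dark mould is at crop (355,285), the fence foot line runs (260,130)–(195,437), the cutter is at (298,130) and the tamper at (447,158). Next is the jig frame.

Run:
```python
from h import *
c=dict(np.load("top0.npz"))
cr=lambda L:np.array(L)/3.5+[240-.36,170-.36]
M=ray(c,cr([(148,63),(590,155),(510,550),(67,460)]),.003)[:,:2]
F=ray(c,cr([(262,130),(195,437)]),.003)[:,:2]
f=c["frame"].astype(int);roi=np.zeros((480,640),bool);roi[180:340,250:412]=1
# mat bluishness
m=((f[...,2]-f[...,0])>=5)&roi
m=cv2.morphologyEx(m.astype(np.uint8),cv2.MORPH_OPEN,np.ones((3,3)));m=cv2.morphologyEx(m,cv2.MORPH_CLOSE,np.ones((25,25)))
print("matrect",rect(m,c,.003)[0])
mc=M.mean(0)
ey=(M[0]+M[3]-M[1]-M[2]);print("sizes",np.linalg.norm(M[0]-M[1]),np.linalg.norm(M[0]-M[3]))
ey/=np.linalg.norm(ey);ex=np.array([ey[1],-ey[0]])
o=mc+.08*ey
print("mat c",mc,"ey",ey,"ang from y",np.degrees(np.arctan2(ey[0],ey[1])),"origin",o,"foot mid",F.mean(0))
fd=F[0]-F[1];print("foot len",np.linalg.norm(fd),"ang",np.degrees(np.arctan2(-fd[1],fd[0])))
J=lambda p:((np.array(p)-o)@np.c_[ex,ey]*1000).round(1)
print("mould",J([(.5089,-.0654),(.4441,-.1101),(.5317,-.1407),(.5737,-.0207),(.4861,.0099)]),"foot",J(F))
print("cutter,tamper",J(ray(c,cr([(298,130)]),.03)[:,:2]),J(ray(c,cr([(447,158)]),.04)[:,:2]))
```

```text
matrect ((538.5556030273438, -54.47247314453125), (362.60565185546875, 415.5015563964844), 78.388916015625)
sizes 0.35823562297239364 0.3209093426249395
mat c [ 0.49235547 -0.04569973] ey [0.19299211 0.98120031] ang from y 11.127452207570434 origin [0.50779484 0.03279629] foot mid [0.5099021  0.03341765]
foot len 0.24862277106215003 ang 11.778460709896258
mould [[  20.   -96.1]
 [ -34.9 -152.5]
 [  56.9 -165.6]
 [  75.   -39.8]
 [ -16.9  -26.7]] foot [[ 126.3   -0.4]
 [-122.4    2.4]]
cutter,tamper [[129.2 -28.6]] [[ 130. -146.]]
```

The jig yaw is about -11.4° with its foot origin near (0.509, 0.033). The mould is 8° off square, with its near edge about 159 mm from the foot. Going to the push start behind its -y end, with the fingers half open along the fence.

```bash
python3 -m pendant '[[-0.0378,-0.0266,0,0,0,0],[-0.0378,-0.0266,0,0,0,0],[-0.0378,-0.0266,0,0,0,0],[-0.0378,-0.0266,0,0,0,0],[-0.0378,-0.0266,0,0,0,0],[-0.0378,-0.0266,0,0,0,0],[-0.0378,-0.0266,0,0,0,0],[-0.0378,-0.0266,0,0,0,0],[-0.0378,-0.0266,0,0,0,0],[-0.0378,-0.0266,0,0,0,0]]' 0.5
python3 -m pendant '[[-0.0163,-0.042,0,0,0,0],[-0.0163,-0.042,0,0,0,0],[-0.0163,-0.042,0,0,0,0],[-0.0163,-0.042,0,0,0,0],[-0.0163,-0.042,0,0,0,0],[-0.0163,-0.042,0,0,0,0],[-0.0163,-0.042,0,0,0,0],[-0.0163,-0.042,0,0,0,0]]'
python3 -m pendant '[[0,0,0.015,0,0,8.55],[0,0,0.015,0,0,8.55],[0,0,0.015,0,0,8.55],[0,0,0.015,0,0,8.55],[0,0,0.015,0,0,8.55],[0,0,0.015,0,0,8.55],[0,0,0.015,0,0,8.55],[0,0,0.015,0,0,8.55],[0,0,0.015,0,0,8.55],[0,0,0,0,0,0.8]]'
```

```text
time: 1.1
eef_pos: [0.501, 0.1978, 0.2224]
eef_rot: [180.0, -0.0, 156.3]
force: [1.3, 0.7, -0.3]
finger_gap: 0.0434
gripper_force: 0.0
time: 1.9
eef_pos: [0.4842, -0.1621, 0.2224]
eef_rot: [180.0, -0.0, 156.3]
force: [1.2, 0.2, -0.0]
finger_gap: 0.0435
gripper_force: 0.0
time: 2.9
eef_pos: [0.4829, -0.1599, 0.0855]
eef_rot: [-179.7, 0.0, 78.5]
force: [-1.1, 0.4, 0.1]
finger_gap: 0.0434
gripper_force: 0.0
```

```bash
python3 -m pendant '[[0,0,0.03,0,0,0],[0,0,0.03,0,0,0],[0,0,0.0185,0,0,0],[0.006,0,0,0,0,0],[0.006,0,0,0,0,0],[0.006,0,0,0,0,0],[0.006,0,0,0,0,0],[0.006,0,0,0,0,0],[0.006,0,0,0,0,0],[0.006,0,0,0,0,0]]'
python3 -m pendant '[[0.008,0,0,0,0,0],[0.008,0,0,0,0,0],[0.008,0,0,0,0,0],[0.008,0,0,0,0,0],[0.008,0,0,0,0,0],[0.008,0,0,0,0,0],[0.008,0,0,0,0,0],[0.008,0,0,0,0,0],[0.008,0,0,0,0,0],[0,0,0,0,0,0]]'
python3 - <<'E'
from cell import bot
import cv2
c=bot.capture("scene");cv2.imwrite("pics/s1.png",cv2.resize(c["frame"][200:360,180:420],None,fx=3,fy=3)[:,:,::-1])
E
```

```text
time: 3.9
eef_pos: [0.4935, -0.1188, 0.0094]
eef_rot: [180.0, -0.0, 78.6]
force: [0.8, -1.2, 1.8]
finger_gap: 0.0438
gripper_force: 0.4
time: 4.9
eef_pos: [0.5078, -0.0469, 0.0091]
eef_rot: [-180.0, -0.0, 78.7]
force: [0.4, 0.4, -0.6]
finger_gap: 0.0432
gripper_force: 0.0
```

View pics/s1.png

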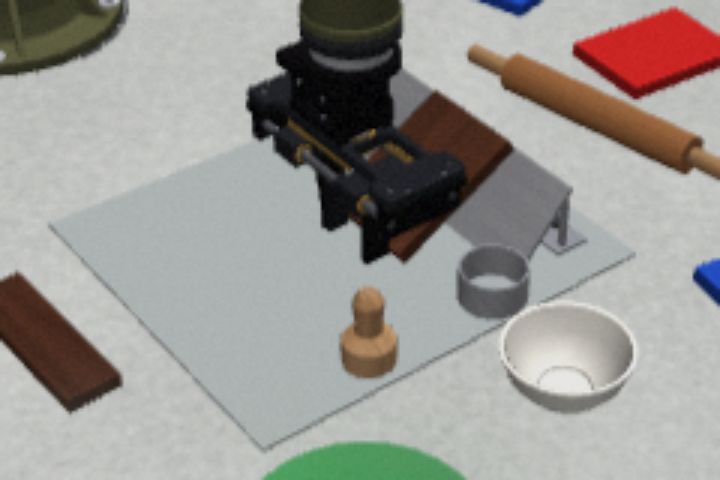

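The mould (crop 440,170) is climbing the fence squarely; cutter and tamper are untouched. Pushing on.

```bash
python3 -m pendant '[[0.007,0,0,0,0,0],[0.007,0,0,0,0,0],[0.007,0,0,0,0,0],[0.007,0,0,0,0,0],[0.007,0,0,0,0,0],[0.006,0,0,0,0,0],[0.004,0,0,0,0,0],[0,0,0,0,0,0]]'
python3 -m pendant '[[0.004,0,0,0,0,0],[0.003,0,0,0,0,0],[0.002,0,0,0,0,0],[0,0,0,0,0,0]]'
```

```text
time: 5.75
eef_pos: [0.5166, -0.0037, 0.0091]
eef_rot: [180.0, -0.0, 78.6]
force: [0.3, -0.8, -0.6]
finger_gap: 0.0437
gripper_force: 0.0
time: 6.15
eef_pos: [0.5183, 0.0045, 0.0091]
eef_rot: [180.0, -0.0, 78.6]
force: [0.1, -0.7, -0.2]
finger_gap: 0.0436
gripper_force: 0.1
```

```bash
python3 -m pendant '[[0.002,0,0,0,0,0],[0.002,0,0,0,0,0],[0,0,0,0,0,0]]'
python3 -m pendant '[[0.002,0,0,0,0,0],[0,0,0,0,0,0]]'
python3 - <<'E'
from cell import bot
import cv2,numpy as np
c=bot.capture("scene");np.savez("s2.npz",**c);cv2.imwrite("pics/s2.png",cv2.resize(c["frame"][200:320,240:400],None,fx=4,fy=4)[:,:,::-1])
E
```

```text
time: 6.45
eef_pos: [0.519, 0.008, 0.0091]
eef_rot: [180.0, 0.0, 78.6]
force: [-0.3, -0.8, 0.7]
finger_gap: 0.0436
gripper_force: 0.6
time: 6.65
eef_pos: [0.5191, 0.0084, 0.0091]
eef_rot: [-180.0, 0.1, 78.5]
force: [-1.3, -4.5, 0.1]
finger_gap: 0.0434
gripper_force: 2.4
```

View pics/s2.png

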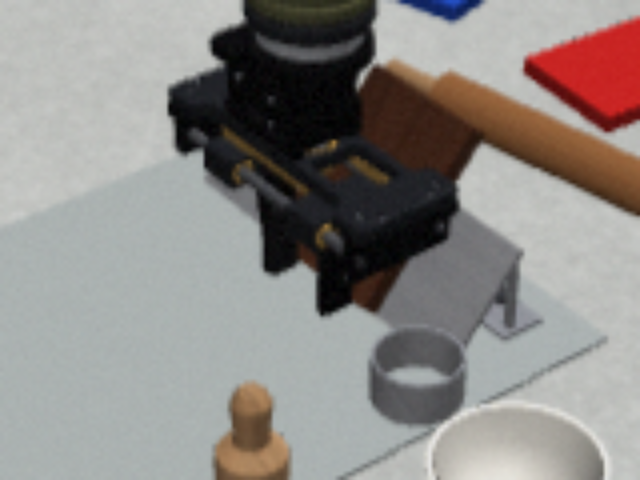

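Contact force is up to 4.5 N, so the mould (crop 420,130) is bottomed at the foot and lies along the slope. Backing off, then checking that it stays and is centred.

```bash
python3 -m pendant '[[-0.01,0,0,0,0,0],[-0.03,0,0,0,0,0],[-0.04,0,-0.01,0,0,0],[-0.03,0,-0.04,0,0,0],[0,0,-0.045,0,0,0],[0,0,-0.045,0,0,0],[0,0,-0.045,0,0,0],[0,0,-0.03,0,0,0],[0,0,0,0,0,0]]'
python3 - <<'E'
from cell import bot
import cv2,numpy as np
from h import *
print(bot.read_state()["q"].round(1))
o=np.array([.509,.033]);a=np.radians(11.4);ex=np.array([np.cos(a),-np.sin(a)]);ey=np.array([np.sin(a),np.cos(a)])
vis=[]
for n in("scene","top"):
    c=bot.capture(n);np.savez(n+"3.npz",**c)
    f=c["frame"].astype(int);r,g,b=f[...,0],f[...,1],f[...,2]
    m=((r<110)&(r>b+12)&(r>1.5*b)).astype(np.uint8)
    # keep component near the mould by depth points
    Z=c["range_z"];v,u=np.nonzero(m&(Z>0));z=Z[v,u]
    P=(c["world_from_camera"]@np.c_[(u-c["cx"])/c["fx"]*z,(v-c["cy"])/c["fy"]*z,z,np.ones(len(z))].T).T[:,:3]
    J=np.c_[(P[:,:2]-o)@ex,(P[:,:2]-o)@ey,P[:,2]]*1000
    k=(abs(J[:,0])<110)&(J[:,1]>-40)&(J[:,1]<110)&(J[:,2]<120)&(J[:,2]>6)
    J=J[k];print(n,k.sum(),np.percentile(J,[1,50,99],axis=0).round(1).tolist())
    A=np.c_[J[:,:2],np.ones(len(J))];co=np.linalg.lstsq(A,J[:,2],rcond=None)[0];print("plane",co.round(3),np.degrees(np.arctan(np.hypot(*co[:2]))))
    R=cv2.minAreaRect(np.c_[J[:,0],J[:,1]/.643].astype(np.float32));print(R)
    y0,x0=(200,240) if n=="scene" else (180,250)
    vis.append(cv2.resize(c["frame"][y0:y0+140,x0:x0+160],None,fx=2.5,fy=2.5))
cv2.imwrite("pics/s3.png",np.hstack(vis)[:,:,::-1])
E
```

```text
time: 7.6
eef_pos: [0.5005, -0.0978, 0.2291]
eef_rot: [179.5, -0.2, 78.6]
force: [0.0, 0.1, 0.6]
finger_gap: 0.0434
gripper_force: 0.0
[-27.3  -0.3  35.7 103.7  -0.   76.   -3. ]
scene 1665 [[-37.8, -8.6, 12.1], [14.4, 32.8, 61.6], [56.5, 74.4, 110.4]]
plane [-0.041  1.173 23.919] 49.576300332448355
((8.910701751708984, 53.83457565307617), (144.40762329101562, 100.52731323242188), 89.70388793945312)
top 1199 [[-34.8, -6.3, 15.0], [10.3, 38.3, 69.2], [55.3, 80.2, 114.3]]
plane [7.0000e-03 1.1500e+00 2.4888e+01] 48.992767142742885
((10.263416290283203, 57.64906311035156), (137.8072967529297, 92.82013702392578), 89.67317199707031)
```

View pics/s3.png

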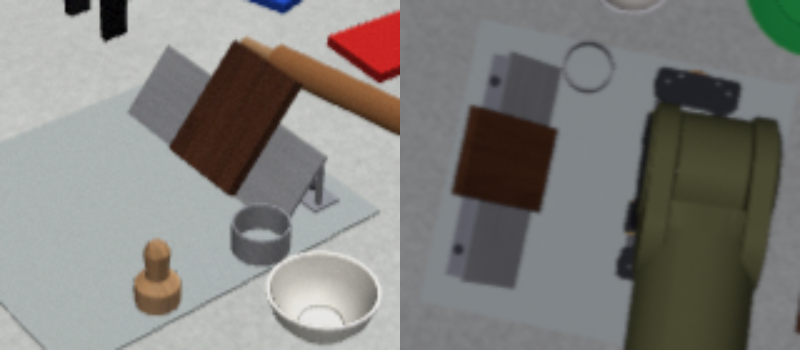

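The mould leans by itself at 50°, square (0.3°) and centred at jig x ≈ 10; cutter and tamper have not moved. Next: go above the proud end and turn so the fingers close across its thickness.

```bash
python3 -m pendant '[[0.044,-0.0015,0,0,0,0],[0.044,-0.0015,0,0,0,0],[0.044,-0.0015,0,0,0,0],[0.044,-0.0015,0,0,0,0],[0.044,-0.0015,0,0,0,0],[0,0,0,0,0,8.5],[0,0,0,0,0,8.5],[0,0,0,0,0,8.5],[0,0,0,0,0,8.5],[0,0,0,0,0,8.5]]'
python3 -m pendant '[[0,0,0,0,0,8.5],[0,0,0,0,0,8.5],[0,0,0,0,0,8.5],[0,0,0,0,0,8.5],[0,0,0,0,0,8.5],[0,0,0,0,0,5],[0,0,0,-8,0,0],[0,0,0,-8,0,0],[0,0,0,-8,0,0],[0,0,0,-8,0,0]]'
python3 -m pendant '[[0,0,0,-8,0,0],[0,0,0,0,0,0],[0,0,0,0,0,0]]'
cat > jig.py <<'E'
from cell import bot
import numpy as np
from scipy.spatial.transform import Rotation as R
a=np.radians(11.4)
Rj=R.from_euler('z',-11.4,degrees=True)
def st():
    s=bot.read_state();p=Rj.inv().apply(s["eef_pos"]-[.509,.033,0])*1000
    T=Rj.inv()*R.from_euler('xyz',s["eef_rot"],degrees=True)
    return s,p,T
def show(target=None,dev=None):
    s,p,T=st();print("t",s["time"],"q",s["q"].round(0),"jig p",p.round(1),"tool z",T.apply([0,0,1]).round(3),"y",T.apply([0,1,0]).round(3),"F",s["force"].round(1),"gap",round(s["finger_gap"],4),"gf",s["gripper_force"])
    if target is not None: print("tool shift mm",T.inv().apply(np.array(target)-p).round(1))
E
python3 -c "
from jig import *
show([10,100.7,133.9])"
```

```text
time: 8.7
eef_pos: [0.5327, 0.1193, 0.2218]
eef_rot: [-179.9, 0.2, 35.7]
force: [-0.5, 0.4, -0.0]
finger_gap: 0.0435
gripper_force: 0.0
time: 9.7
eef_pos: [0.5333, 0.1197, 0.223]
eef_rot: [147.7, 0.1, -11.4]
force: [-0.6, -0.4, -0.2]
finger_gap: 0.0437
gripper_force: 0.0
time: 10.0
eef_pos: [0.5332, 0.1192, 0.2221]
eef_rot: [139.9, 0.2, -11.4]
force: [0.3, -1.0, 1.0]
finger_gap: 0.0436
gripper_force: 0.0
t 10.0 q [ -54.   26.   27.   86.   19.   96. -130.] jig p [  6.7  89.3 222.1] tool z [-0.002 -0.644 -0.765] y [ 0.001 -0.765  0.644] F [ 0.3 -1.   1. ] gap 0.0436 gf 0.0
tool shift mm [  3.5 -65.5  60.1]
```

```bash
python3 -m pendant '[[0.0035,-0.033,0,0,0,0],[0,-0.0325,0,0,0,0],[0,0,0.03,0,0,0],[0,0,0.03,0,0,0],[0,0,0.03,0,0,0],[0,0,0,0,0,0],[0,0,0,0,0,0]]'
python3 - <<'E'
from jig import *
import cv2
show([10,55.7,80.3])
c=bot.capture("scene");cv2.imwrite("pics/s4.png",cv2.resize(c["frame"][160:310,260:420],None,fx=4,fy=4)[:,:,::-1])
E
```

```text
time: 10.7
eef_pos: [0.5363, 0.11, 0.1148]
eef_rot: [140.2, -0.1, -11.6]
force: [0.1, -0.4, 0.2]
finger_gap: 0.0437
gripper_force: 0.0
t 10.7 q [ -52.   32.   26.   91.   17.   86. -133.] jig p [ 11.6  80.9 114.8] tool z [-0.001 -0.641 -0.768] y [-0.004 -0.768  0.641] F [ 0.1 -0.4  0.2] gap 0.0437 gf 0.0
tool shift mm [-1.5 -2.8 42.6]
```

View pics/s4.png

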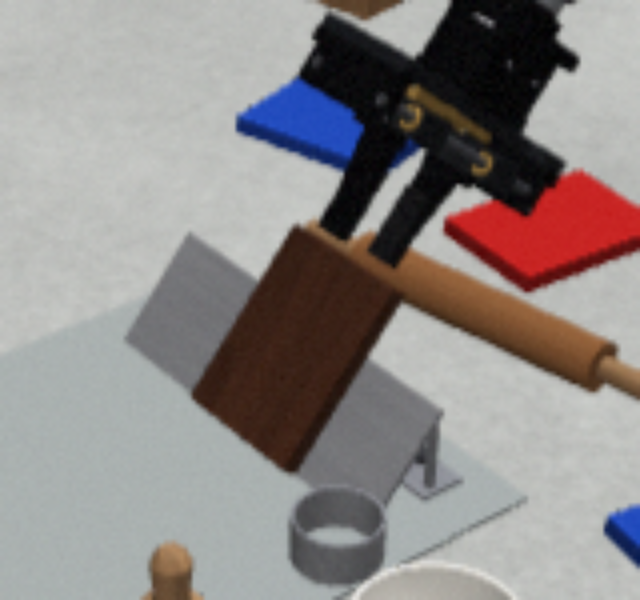

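The open fingers (crop 345,215 and 385,250) are lined up on either side of the mould's proud end. Sliding down and gripping.

```bash
python3 -m pendant '[[-0.0015,-0.003,0.01,0,0,0],[0,0,0.011,0,0,0],[0,0,0.011,0,0,0],[0,0,0.01,0,0,0],[0,0,0,0,0,0]]'
python3 -m pendant '[[0,0,0,0,0,0],[0,0,0,0,0,0],[0,0,0,0,0,0],[0,0,0,0,0,0],[0,0,0,0,0,0]]' 0
python3 -c "
from jig import *
show([10,55.7,80.3])"
```

```text
time: 11.25
eef_pos: [0.5283, 0.0854, 0.0778]
eef_rot: [139.9, 0.1, -11.6]
force: [0.0, -0.1, -0.5]
finger_gap: 0.0435
gripper_force: 0.0
time: 11.75
eef_pos: [0.5292, 0.0846, 0.0803]
eef_rot: [139.7, -0.0, -11.6]
force: [0.7, -0.2, 4.9]
finger_gap: 0.0134
gripper_force: 29.9
t 11.75 q [ -51.   33.   26.   95.   17.   81. -134.] jig p [ 9.6 54.6 80.3] tool z [-0.002 -0.647 -0.763] y [-0.002 -0.763  0.647] F [ 0.7 -0.2  4.9] gap 0.0134 gf 29.874257035553455
tool shift mm [ 0.4 -0.8 -0.7]
```

Gripped (gap 13.4 mm). Lifting it just off the fence, then rotating rigidly about its lower edge, in stages.

```bash
python3 -m pendant '[[0,0.005,0.001,0,0,0],[0,0.004,0.001,0,0,0],[0,0.0066,0.0002,4,0,0],[0,0.0099,0.0005,6,0,0],[0,0.0099,0.0005,6,0,0],[0,0.0099,0.0005,6,0,0],[0,0.0099,0.0005,6,0,0],[0,0.0099,0.0005,6,0,0],[0,0.0099,0.0005,6,0,0],[0,0,0,0,0,0]]'
python3 -c "
from jig import *
show();s,p,T=st();print('B',(p+95*T.apply([0,0,1])).round(1))"
```

```text
time: 12.75
eef_pos: [0.5151, 0.0136, 0.1063]
eef_rot: [-179.9, -0.1, -12.0]
force: [-0.6, -0.3, -0.7]
finger_gap: 0.0139
gripper_force: 30.0
t 12.75 q [ -32.    7.   30.  111.   -4.   62. -103.] jig p [  9.8 -17.8 106.3] tool z [ 0.002  0.002 -1.   ] y [-0.011 -1.    -0.002] F [-0.6 -0.3 -0.7] gap 0.0139 gf 29.95464442879893
B [ 10.  -17.7  11.3]
```

```bash
python3 -m pendant '[[0,0.0099,0.0005,6,0,0],[0,0.0099,0.0005,6,0,0],[0,0.0099,0.0005,6,0,0],[0,0.0099,0.0005,6,0,0],[0,0.0099,0.0005,6,0,0],[0,0,0,0,0,0]]'
python3 - <<'E'
from jig import *
import cv2
show();s,p,T=st();print('B',(p+95*T.apply([0,0,1])).round(1))
c=bot.capture("scene");cv2.imwrite("pics/s5.png",cv2.resize(c["frame"][160:340,220:420],None,fx=3,fy=3)[:,:,::-1])
E
```

```text
time: 13.35
eef_pos: [0.5046, -0.0315, 0.0904]
eef_rot: [-150.1, 0.2, -11.9]
force: [-0.3, -0.9, -0.9]
finger_gap: 0.0139
gripper_force: 30.0
t 13.35 q [-11.  13.  36. 115. -40.  68. -57.] jig p [  8.4 -64.1  90.4] tool z [ 0.001  0.498 -0.867] y [-0.01  -0.867 -0.498] F [-0.3 -0.9 -0.9] gap 0.0139 gf 29.97390821459703
B [  8.5 -16.8   8. ]
```

View pics/s5.png

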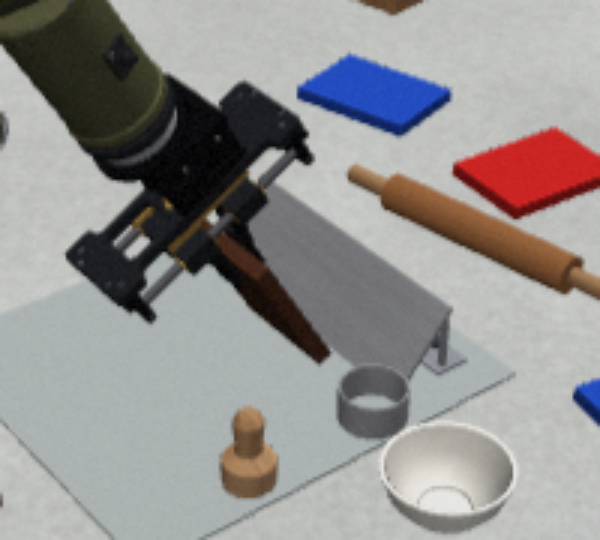

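The mould (crop 275,300) is held 30° past vertical, clear of the fence, cutter and tamper. Continuing down.

```bash
python3 -m pendant '[[0,0.0084,-0.0021,6,0,0],[0,0.0099,0.0005,6,0,0],[0,0.0099,0.0005,6,0,0],[0,0,0,0,0,0]]'
python3 -m pendant '[[0,0.0099,0.0005,6,0,0],[0,0,0,0,0,0]]'
python3 - <<'E'
from jig import *
show();s,p,T=st();print('B',(p+95*T.apply([0,0,1])).round(1))
E
```

```text
time: 13.8
eef_pos: [0.5001, -0.0507, 0.0734]
eef_rot: [-132.1, 0.5, -11.6]
force: [-1.3, -0.3, -1.2]
finger_gap: 0.014
gripper_force: 30.0
time: 14.0
eef_pos: [0.499, -0.0552, 0.0663]
eef_rot: [-126.1, 0.4, -11.4]
force: [-0.4, 0.1, -2.2]
finger_gap: 0.0138
gripper_force: 30.0
t 14.0 q [  8.  31.  33. 111. -60.  88. -31.] jig p [  7.6 -88.5  66.3] tool z [-0.004  0.808 -0.59 ] y [-0.006 -0.59  -0.808] F [-0.4  0.1 -2.2] gap 0.0138 gf 29.99233561567962
B [  7.3 -11.7  10.3]
```

The mould is now 36° above the mat, grooves up, and the gripper body can't go much lower. I'll seat the near edge and open the fingers in small steps, backing the arm to match so the mould keeps resting on the lower finger.

```bash
python3 -m pendant '[[0,0.0012,0.0009,0,0,0],[0,0,0,0,0,0]]'
python3 -m pendant '[[0,-0.001,0,0,0,0],[0,-0.001,0,0,0,0],[0,0,0,0,0,0]]' 0.2
python3 -m pendant '[[0,-0.0018,0,0,0,0],[0,-0.0017,0,0,0,0]]' 0.28
python3 -m pendant '[[0,-0.0018,0,0,0,0],[0,-0.0017,0,0,0,0]]' 0.36
python3 -m pendant '[[0,-0.0018,0,0,0,0],[0,-0.0017,0,0,0,0],[0,0,0,0,0,0]]' 0.44
python3 - <<'E'
from jig import *
import cv2
show()
c=bot.capture("scene");cv2.imwrite("pics/s6.png",cv2.resize(c["frame"][190:320,240:400],None,fx=4,fy=4)[:,:,::-1])
E
```

```text
time: 14.2
eef_pos: [0.5013, -0.0538, 0.0696]
eef_rot: [-126.1, -0.1, -11.3]
force: [-0.5, 0.4, -0.4]
finger_gap: 0.0135
gripper_force: 30.0
time: 14.5
eef_pos: [0.5013, -0.0538, 0.0709]
eef_rot: [-126.0, -0.1, -11.4]
force: [0.8, 0.3, -0.6]
finger_gap: 0.0171
gripper_force: 0.3
time: 14.7
eef_pos: [0.5013, -0.0523, 0.0729]
eef_rot: [-126.0, -0.0, -11.5]
force: [0.7, -0.4, -0.7]
finger_gap: 0.023
gripper_force: 0.3
time: 14.9
eef_pos: [0.5016, -0.0503, 0.0755]
eef_rot: [-126.0, -0.0, -11.5]
force: [-0.3, -0.5, -0.9]
finger_gap: 0.0291
gripper_force: 0.3
time: 15.2
eef_pos: [0.502, -0.0482, 0.0783]
eef_rot: [-126.0, -0.0, -11.4]
force: [0.7, -0.3, -0.3]
finger_gap: 0.0376
gripper_force: 0.3
t 15.2 q [  7.  30.  33. 112. -60.  88. -32.] jig p [  9.2 -81.   78.3] tool z [ 0.001  0.809 -0.588] y [-0.    -0.588 -0.809] F [ 0.7 -0.3 -0.3] gap 0.0376 gf 0.2770301979035139
```

View pics/s6.png

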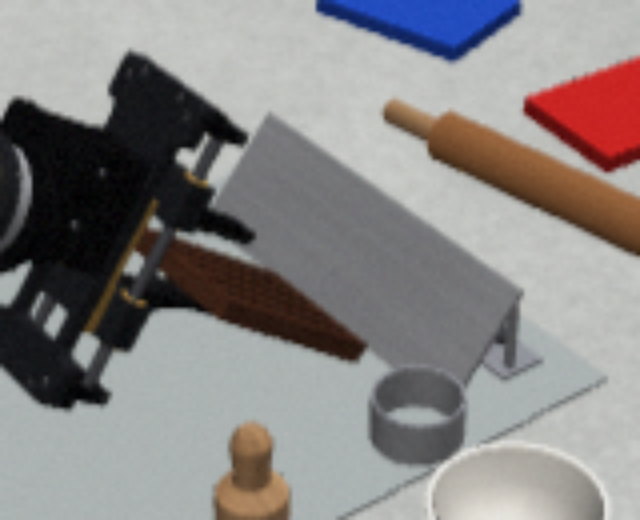

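The mould (crop 260,295) now rests grooves-up on the lower finger, its near edge on the mat by the fence foot. Next: open further, then work out the lowering rows, with the tool steepening while the mould's far edge rides on the lower pad.

```bash
python3 -m pendant '[[0,-0.0018,0,0,0,0],[0,-0.0017,0,0,0,0]]' 0.52
python3 -m pendant '[[0,-0.0018,0,0,0,0],[0,-0.0017,0,0,0,0]]' 0.6
python3 -m pendant '[[0,-0.0018,0,0,0,0],[0,-0.0017,0,0,0,0],[0,0,0,0,0,0]]' 0.68
python3 - <<'E'
from jig import *
show()
s,p,T=st();g=s["finger_gap"]*1000
z=T.apply([0,0,1]);ft=np.degrees(np.arctan2(-z[2],z[1]));pos=p[1:]
print("ft",ft,"tip",pos+g/2*np.array([-np.sin(np.radians(ft)),-np.cos(np.radians(ft))]))
N=20
def tgt(phi,f,w):
    a,b=np.radians([phi,f]);E=np.array([-15-130*np.cos(a),3+130*np.sin(a)])
    P=E+w*np.array([np.cos(b),-np.sin(b)]);return P+g/2*np.array([np.sin(b),np.cos(b)]),P
for k in range(1,N+1):
    x=k/N;phi=36+(3-36)*x;f=36+(70-36)*x;w=35+(4-35)*x
    t,P=tgt(phi,f,w);d=t-pos;b=np.radians(ft)
    ty=d@[-np.sin(b),-np.cos(b)];tz=d@[np.cos(b),-np.sin(b)]
    print([0,round(ty/1000,4),round(tz/1000,4),round(-(f-ft),2),0,0],"T",t.round(1),"P",P.round(1),"slot",round(w*np.tan(np.radians(f-phi))+14/np.cos(np.radians(f-phi)),1))
    pos,ft=t,f
E
```

```text
time: 15.45
eef_pos: [0.5023, -0.0462, 0.081]
eef_rot: [-126.0, 0.0, -11.5]
force: [0.2, -0.6, -0.3]
finger_gap: 0.0437
gripper_force: 0.3
time: 15.65
eef_pos: [0.5028, -0.0441, 0.084]
eef_rot: [-126.0, -0.0, -11.5]
force: [0.5, -0.1, -0.8]
finger_gap: 0.0504
gripper_force: 0.3
time: 15.95
eef_pos: [0.5033, -0.0421, 0.0869]
eef_rot: [-126.0, -0.0, -11.4]
force: [-0.4, -0.6, -1.1]
finger_gap: 0.0584
gripper_force: 0.3
t 15.95 q [  6.  29.  33. 112. -60.  88. -33.] jig p [  9.2 -74.7  86.9] tool z [ 0.001  0.809 -0.588] y [-0.    -0.588 -0.809] F [-0.4 -0.6 -1.1] gap 0.0584 gf 0.2759894169867039
ft 35.99048184526752 tip [-91.8906727   63.28697616]
[0, np.float64(0.0083), np.float64(0.002), np.float64(-1.71), 0, 0] T [-78.  79.] P [-95.9  55.9] slot 16.0
[0, np.float64(0.0047), np.float64(-0.0004), -1.7, 0, 0] T [-81.2  75.5] P [-99.7  53. ] slot 17.8
[0, np.float64(0.0046), np.float64(-0.0002), -1.7, 0, 0] T [-84.3  72.1] P [-103.5   50.1] slot 19.6
[0, np.float64(0.0045), np.float64(0.0), -1.7, 0, 0] T [-87.3  68.7] P [-107.1   47.2] slot 21.3
[0, np.float64(0.0045), np.float64(0.0002
[... 877 characters left out ...]
at64(0.0031), np.float64(0.0019), -1.7, 0, 0] T [-109.8   35.2] P [-135.    20.5] slot 34.7
[0, np.float64(0.0029), np.float64(0.0021), -1.7, 0, 0] T [-111.2   32. ] P [-136.9   18. ] slot 36.0
[0, np.float64(0.0027), np.float64(0.0022), -1.7, 0, 0] T [-112.5   28.7] P [-138.6   15.6] slot 37.4
[0, np.float64(0.0024), np.float64(0.0024), -1.7, 0, 0] T [-113.6   25.5] P [-140.1   13.1] slot 39.0
[0, np.float64(0.0022), np.float64(0.0025), -1.7, 0, 0] T [-114.6   22.3] P [-141.4   10.7] slot 40.7
[0, np.float64(0.002), np.float64(0.0026), -1.7, 0, 0] T [-115.4   19.2] P [-142.5    8.4] slot 42.7
[0, np.float64(0.0017), np.float64(0.0027), -1.7, 0, 0] T [-116.   16.] P [-143.5    6. ] slot 45.3
```

```bash
python3 -m pendant '[[0,0.0042,0.001,-0.9,0,0],[0,0.0041,0.001,-0.9,0,0],[0,0.0047,-0.0004,-1.7,0,0],[0,0.0046,-0.0002,-1.7,0,0],[0,0.0045,0,-1.7,0,0],[0,0.0045,0.0002,-1.7,0,0],[0,0.0043,0.0004,-1.7,0,0],[0,0.0042,0.0006,-1.7,0,0],[0,0.0041,0.0008,-1.7,0,0],[0,0,0,0,0,0]]'
python3 -m pendant '[[0,0.004,0.001,-1.7,0,0],[0,0.0038,0.0012,-1.7,0,0],[0,0.0036,0.0014,-1.7,0,0],[0,0.0035,0.0016,-1.7,0,0],[0,0.0033,0.0018,-1.7,0,0],[0,0.0031,0.0019,-1.7,0,0],[0,0,0,0,0,0]]'
python3 - <<'E'
from jig import *
import cv2
show()
c=bot.capture("scene");cv2.imwrite("pics/s7.png",cv2.resize(c["frame"][200:330,240:400],None,fx=4,fy=4)[:,:,::-1])
E
```

```text
time: 16.95
eef_pos: [0.4988, -0.0647, 0.0553]
eef_rot: [-139.8, -0.0, -11.4]
force: [0.5, 0.1, 0.6]
finger_gap: 0.0591
gripper_force: 0.3
time: 17.65
eef_pos: [0.4963, -0.076, 0.0353]
eef_rot: [-149.9, -0.0, -11.4]
force: [-0.1, -0.2, -0.5]
finger_gap: 0.0593
gripper_force: 0.2
t 17.65 q [ -7.  21.  38. 115. -45.  68. -46.] jig p [   9.1 -109.4   35.3] tool z [ 0.     0.501 -0.865] y [ 0.001 -0.865 -0.501] F [-0.1 -0.2 -0.5] gap 0.0593 gf 0.24643764831125736
```

View pics/s7.png

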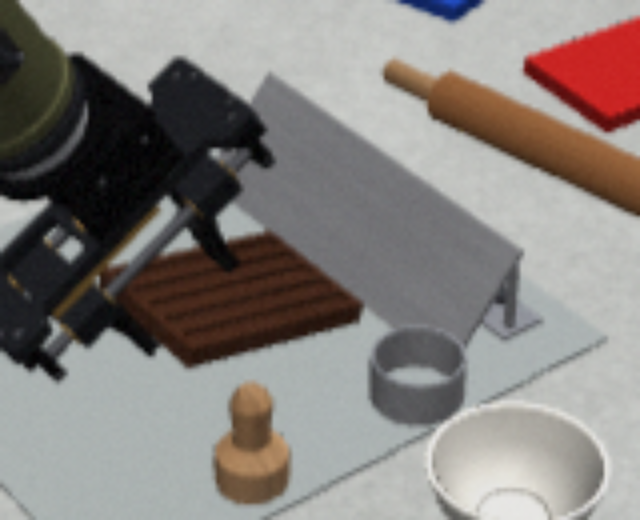

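The mould (crop 230,300), grooves up, is nearly flat with its far edge on the lower finger. Finishing slowly and checking by numbers from here (that was the tenth picture).

```bash
python3 -m pendant '[[0,0.0015,0.001,-0.9,0,0],[0,0.0014,0.0011,-0.8,0,0],[0,0.0014,0.0011,-0.9,0,0],[0,0.0013,0.0011,-0.8,0,0],[0,0.0012,0.0012,-0.9,0,0],[0,0.0012,0.0012,-0.8,0,0],[0,0.0011,0.0012,-0.9,0,0],[0,0.0011,0.0013,-0.8,0,0],[0,0,0,0,0,0]]'
cat > chk.py <<'E'
from jig import *
import cv2
from h import *
def chk(n="scene",y0=-175):
    c=bot.capture(n);f=c["frame"].astype(int);r,g,b=f[...,0],f[...,1],f[...,2];Z=c["range_z"]
    m=(r<120)&(r>b+12)&(r>1.4*b)&(Z>0);v,u=np.nonzero(m);z=Z[v,u]
    P=(c["world_from_camera"]@np.c_[(u-c["cx"])/c["fx"]*z,(v-c["cy"])/c["fy"]*z,z,np.ones(len(z))].T).T[:,:3]
    J=Rj.inv().apply(P-[.509,.033,0])*1000
    k=(J[:,0]>-70)&(J[:,0]<85)&(J[:,1]>y0)&(J[:,1]<30)&(J[:,2]<60);J=J[k]
    A=np.c_[J[:,:2],np.ones(len(J))]
    t=J[:,2]>np.median(J[:,2])-6;co=np.linalg.lstsq(A[t],J[t,2],rcond=None)[0]
    print(n,k.sum(),"slopes deg",np.degrees(np.arctan(co[:2])).round(2),"z med",np.median(J[:,2]).round(1),"ranges",np.percentile(J,[.5,99.5],axis=0).round(1).tolist(),"rect",cv2.minAreaRect(J[:,:2].astype(np.float32)))
E
python3 -c "
from chk import *
show();chk()"
```

```text
time: 18.6
eef_pos: [0.4953, -0.0811, 0.0224]
eef_rot: [-156.7, -0.0, -11.4]
force: [-0.0, -0.8, -1.2]
finger_gap: 0.0595
gripper_force: 0.1
t 18.6 q [-12.  19.  39. 116. -40.  62. -51.] jig p [   9.1 -114.6   22.4] tool z [ 0.     0.395 -0.919] y [ 0.    -0.919 -0.395] F [-0.  -0.8 -1.2] gap 0.0595 gf 0.11926227249205112
scene 1395 slopes deg [-0.13 -0.19] z med 15.0 ranges [[-37.1, -141.2, 4.2], [57.3, -11.6, 23.7]] rect ((10.126617431640625, -82.1819839477539), (97.82343292236328, 148.28024291992188), 0.7338869571685791)
```

Run:
```python
from jig import *
import numpy as np
for n in("scene",):
    c=bot.capture(n);f=c["frame"].astype(int);r,g,b=f[...,0],f[...,1],f[...,2];Z=c["range_z"]
    m=(Z>0)&(r<120)&(r>b+12);v,u=np.nonzero(m);z=Z[v,u]
    P=(c["world_from_camera"]@np.c_[(u-c["cx"])/c["fx"]*z,(v-c["cy"])/c["fy"]*z,z,np.ones(len(z))].T).T[:,:3]
    J=Rj.inv().apply(P-[.509,.033,0])*1000
    for lo in range(-150,0,15):
        k=(abs(J[:,0]-10)<50)&(J[:,1]>=lo)&(J[:,1]<lo+15)&(J[:,2]<60)
        if k.sum()>5:print(lo,k.sum(),np.percentile(J[k,2],[10,50,90,97]).round(1))
```

```text
-150 85 [ 7.  13.7 18.4 19.7]
-135 158 [11.1 15.2 17.9 18.9]
-120 177 [11.1 14.8 17.8 18.7]
-105 174 [11.4 14.9 18.2 19.4]
-90 172 [10.6 14.9 18.  19.4]
-75 130 [10.5 14.7 18.4 19.4]
-60 142 [10.9 14.8 17.9 18.7]
-45 157 [11.  14.8 17.9 19. ]
-30 160 [11.5 15.2 18.1 19.7]
-15 63 [11.8 15.8 18.4 19. ]
```

It is flat: the top is level at about 17 mm, with near edge around y = -11 mm. Backing the fingers clear of the end face and rising.

```bash
python3 -m pendant '[[0,0.0045,-0.002,0,0,0],[0,0.0092,-0.004,0,0,0],[0,0.0092,-0.004,0,0,0],[0,0,-0.02,0,0,0],[0,0,-0.045,0,0,0],[0,0,-0.045,0,0,0],[0,0,-0.045,0,0,0],[0,0,0,0,0,0]]'
python3 -c "
from chk import *
show();chk();chk('top')"
```

```text
time: 19.5
eef_pos: [0.4801, -0.1725, 0.1705]
eef_rot: [-156.9, -0.6, -11.8]
force: [0.3, 0.1, -0.2]
finger_gap: 0.0591
gripper_force: 0.0
t 19.5 q [ -9.  11.  46. 105. -30.  79. -55.] jig p [  12.3 -207.1  170.5] tool z [ 0.013  0.393 -0.919] y [-0.003 -0.92  -0.393] F [ 0.3  0.1 -0.2] gap 0.0591 gf 0.0
scene 1513 slopes deg [-0.15 -0.  ] z med 15.0 ranges [[-38.1, -140.8, 3.8], [57.0, -11.3, 20.6]] rect ((8.880779266357422, -75.9643325805664), (131.97386169433594, 99.447265625), 89.45976257324219)
top 1527 slopes deg [0.33 0.04] z med 15.6 ranges [[-34.8, -137.5, 5.0], [55.5, -12.8, 26.5]] rect ((10.292526245117188, -75.14389038085938), (126.5836410522461, 91.12415313720703), 89.9776382446289)
```

```bash
python3 -m pendant '[[0,0,0,0,0,0],[0,0,0,0,0,0],[0,0,0,0,0,0],[0,0,0,0,0,0],[0,0,0,0,0,0]]'; python3 -c "
from cell import bot
print(bot.close_job())"
```

```text
time: 20.1
eef_pos: [0.4779, -0.166, 0.1644]
eef_rot: [-156.7, 0.0, -11.4]
force: [1.3, -0.7, 0.3]
finger_gap: 0.0589
gripper_force: 0.0
the job is handed in; nothing more can be done
None
```

I handed the job in at about 20 s: the mould lies flat with its grooves up, square to the fence within about half a degree, its near edge about 1 cm from the foot and well inside the fence's ends; it slipped off the finger for at most the last centimetre (unseen), and I kept clear of the tools.

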